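Lock the dolly's foot brake, seat the carton, release the brake

ROBOT

A 6-joint arm with a two-finger parallel gripper is mounted at the origin on the work surface. World frame = base frame: x ahead of the robot, y to its left, z up, the work surface at z = 0. Lengths are in m, angles in rad, forces in N, time in s.
With the tool pointing down it reaches from about 0.375 to 0.9 m from the base axis. Payload 3.1 kg.
Tool frame: the origin (TCP) lies midway between the tips of the shut fingers; the grasp point (between the pads) lies 19 mm behind it; z points along the fingers, y is the direction in which the jaws open and shut (so a half turn about z gives the same grasp; the last joint's range is limited). The gripper opens to 87 mm and grips with 3 to 60 N. Pads are 19 mm wide; open, the fingers measure 117 mm over their backs; the gripper's body (75 mm by 190 mm) begins 51 mm behind the grasp point.
Start: joints at [-1.337, 0.527, 1.433, -0, 1.181, -0.178], TCP at [0.251, -0.572, 0.223] pointing down, gripper open.
Joint ranges: [-3.08, 3.08], [-0.75, 2.2], [0.22, 2.44], [-1.43, 4.57], [0, 2.65], [-2.85, 2.85]. Speed limits (rad/s): [2.79, 2.79, 3.14, 3.14, 3.14, 3.14].

INTERFACE

Orientations are given as a 3x3 rotation matrix whose columns are the frame's x, y, z axes.
In Python, from bench import sensors, vision, workorder gives the robot as it stands.
- The arm moves only by the shell command python3 -m creep 'ROWS'. ROWS is JSON, a list of rows, each an object of numbers: "x", "y", "z": the shift along the tool's x, y, z in mm; "turn": the turn about the tool's z in rad; "grip": the finger opening in mm, from 0 to 87. In form: [{"x": .., "y": .., "z": .., "turn": .., "grip": ..}, ...]. A call has 1 to 20 rows; each row is the pose to reach, as a shift and turn from the pose measured when the call began, along the tool's axes at that moment; what a row does not reach only later rows make up. A row lasts 1/8 s, in which the tool goes at most 62.5 mm and 10.7 degrees, less where a joint would pass 70% of its speed; a pose out of reach is approached as far as the arm can. A call with a gripper value outside its range is refused whole. The fingers move at their own pace and stop on an object; the grip force is fixed at half the most. Time passes only in rows, so rows that repeat a pose let the fingers close. It gives the time, the measured TCP pose, the force and the opening at its end, in the units of the state.
- sensors.state(): the state, without advancing time (a new reading comes with each control period).
- vision.capture(name): name is "scene" or "top" or "wrist"; returns a dict with "img" (480x640x3 uint8, red, green, blue), "camera_matrix" (3x3 intrinsics, pixels), "dist_coeffs" ([k1, k2, p1, p2, k3] as OpenCV has them; the pictures are not rectified), "R" (3x3) and "t" (3): a world point X has camera coordinates R X + t. Camera axes: x right, y down, z forward; pixel columns grow to the right and rows downward; lengths in m; the calibration is good to about 2 mm. A picture is of the moment at which its call begins. There is no depth.
- workorder.sign_off(): hands the job in, once; it reports no verdict.
The state is a dict: "time": time; "joint_pos": joint angles; "qvel": joint speeds; "effort": joint torques, N m; "tool_pos": TCP position; "ee_rot": TCP orientation; "wrist_force": force on the tool from outside, world axes, zero at the start; "moment": the same for the moment, N m; "gripper_width": finger opening in m.
Only numpy, scipy, OpenCV 4.12 (cv2) and the standard library are available. Lean on these libraries where they do the work, as an engineer would, in place of code of your own. Each camera call takes 0.05 s, during which the arm holds its last target.

TASK

The carton on the parked dolly was left short of the end upstand. Press the dolly's foot brake firmly down by feel, without overforcing it, until the brake bites and stays on by itself; slide the carton fully home so that it sits square against the upstand; then flick the pedal all the way up again so that the dolly is free to go. Do not let the dolly roll away, crush the carton or disturb the things around it.

Things in the scene. Friction and masses are not known exactly. Their poses are not given: they have to be found in the camera images.
- dolly: Dolly: plywood deck in a painted steel frame on four fixed castors, 380 long (x) x 300 wide (y), deck top 150 mm above the floor. Origin: on the floor under the middle of its near edge (robot's side); x points away from the robot along the dolly, y to its left, z up. It rolls only along x, between two guide bars 22 mm high, 165 mm either side of the middle. Brake off, 1 N rolls it.
- deck_edge (a point): Middle of the deck's near edge, at deck height, 150 mm above the floor. Axes as the dolly. The upstand is a 6 mm plate across the whole far end, 35 mm high above the deck; its inner face is 374 mm from this point along x.
- pedal_hinge (a point): Middle of the brake shaft, 8 mm in front of the deck's near edge, 105 mm above the floor, running across the dolly (along its y); the pedal swings about it. Axes as the dolly. To lock: press the tread down until the pedal has turned stiff and 16 to 22 N is felt, then let go; friction keeps the brake on while the pedal springs back a few mm. Merely tipped past the middle, it stays too slack.
- pedal: Foot pedal: pressed-steel plate with black rubber tread, 52 long x 56 wide, its side flanges 19 mm deep below the tread, on a 20 mm wide arm, sticking out towards the robot at the middle of its near end. Origin: centre of the tread's top; z its normal, x towards the shaft, y across. Tread centre 100 mm out from the shaft axis, 7.5 mm above that line. Up, it slopes 0.30 rad upwards. Free all round.
- brake (a joint): Pedal angle about its shaft, rad: 0 = fully up (off), grows as pressed. A spring pushes it away from about 0.26 either way, against dry friction: 12 to 14 N at the tread to start it down, less past the middle. Between 0.34 and 0.58 (set differently on every dolly: feel for it) the shoes meet the tyres and it turns stiff, 8 N per mm at the tread. Lifting takes up to 17 N; lift it to its stop.
- brake_shoes: The two rubber brake shoes on arms hanging from the brake shaft in front of the near wheels. Origin: middle of the brake shaft.
- axle: The dolly's two near wheels, 100 mm diameter, 30 mm wide, black tyres, 110 mm either side of the middle. Origin: on their axis, 60 mm behind the deck's near edge, 50 mm above the floor. The wheels turn as the dolly rolls.
- carton: The carton to be pushed home: plain brown closed box, 260 long (x, along the dolly) x 130 wide (y) x 90 mm high, 0.4 to 0.8 kg, standing on the right half of the deck (the dolly's -y side) 60 to 110 mm short of the upstand and up to 5 degrees askew; it slides on the deck with 2 to 6 N. Origin: centre of its underside.
- carton_near_left (a point): Lower near left corner of the carton, on the robot's side (130 mm behind, 65 mm left of its origin).
- carton_near_right (a point): Lower near right corner of the carton, on the robot's side (130 mm behind, 65 mm right of its origin).
- parcel_near (a point): Bystander: a smaller box, 240 x 100 x 60 mm, already seated on the left half of the deck. This point: middle of the lower edge of its near end.
- tape_roll: Bystander: roll of brown packing tape lying flat on the floor beside the dolly, 104 mm diameter, 48 mm high. Origin: centre of its underside.
- chock: Bystander: black rubber wheel chock, 140 x 80 mm, 75 mm high, on the floor on the other side. Origin: centre of its underside.

How it is judged:
On the way, in this order (a step that is already met when the one before it is completed fails the run):
1. the pedal is down, let go, and the brake stays on by itself: the shoes bear on the tyres with more than 8 N (value of joint brake above 0.33 rad and contact force between brake_shoes and axle above 8 N and contact force between anything else and pedal below 0.5 N), for 0.3 s.
2. with the brake on, the carton sits square against the upstand: both ends of its far face within 5 mm of it (value of joint brake above 0.33 rad and x of each of carton_near_left, carton_near_right in the frame of deck_edge above 0.109 m), for 0.3 s.
At the end, for the whole second after the job is handed in: The brake pedal is fully up (within 0.06 rad, 6 mm at the tread), the carton stands flat on the deck with both ends of its far face within 5 mm of the upstand (its near corners 109 mm or more from the deck's near edge), and the dolly is at rest within 30 mm of where it was (value of joint brake below 0.06 rad and x of each of carton_near_left, carton_near_right in the frame of deck_edge above 0.109 m and angle between carton's own z axis and vertical below 0.05 rad and linear speed of each of carton, dolly below 0.01 m/s and distance of dolly from where it was at the start of the episode below 0.03 m); the robot touches nothing.
It fails at once if the brake is forced: the shoes are pressed on the tyres with more than 55 N (some 27 N on the pedal) (contact force between brake_shoes and axle above 55 N).
It fails at once if the carton is crushed: the gripper pushes on it with more than 25 N (contact force between any of the fingers, the arm and carton above 25 N).
It fails at once if the dolly rolls away: more than 30 mm from where it stood (distance of dolly from where it was at the start of the episode above 0.03 m).
It fails at once if a bystander is disturbed: tape roll or chock moved more than 20 mm, the other box more than 45 mm (distance of any of tape_roll, chock from where it was at the start of the episode above 0.02 m or distance of parcel_near from where it was at the start of the episode above 0.045 m).
It also fails if it takes over 70 s, if anything falls off the work surface, if the arm or the gripper's body presses on something with over 40 N, if the wrist force passes 120 N, or if a joint passes its speed limit or range.

## Working session

There is one attempt and no reset: what is moved stays moved. The work goes in short steps, Python scripts to look and compute and a shell command to move; the robot and the scene stay as the last step left them, time stands still between calls to the robot, and variables do not carry over. Pictures are saved under pics/ and viewed, and the job is handed in when it is done.

```bash
ls; mkdir -p pics; python3 - <<'E'
from bench import sensors, vision
import cv2
s=sensors.state(); print({k:s[k] for k in ('time','tool_pos','ee_rot','wrist_force','gripper_width')})
for n in ('scene','top','wrist'):
    c=vision.capture(n); cv2.imwrite(f'pics/{n}0.png',c['img'][:,:,::-1]); print(n,c['camera_matrix'],c['dist_coeffs'],c['R'],c['t'])
E
```

```text
pics
{'time': 0.0, 'tool_pos': array([ 0.25057961, -0.57176153,  0.2215536 ]), 'ee_rot': array([[ 9.16003801e-01,  4.01169271e-01, -5.02817532e-04],
       [ 4.01169388e-01, -9.16001381e-01,  2.14301333e-03],
       [ 3.99129543e-04, -2.16472336e-03, -9.99997577e-01]]), 'wrist_force': array([-0.57902127,  0.27604485,  0.27911712]), 'gripper_width': 0.0869314457435273}
scene [[529.84827682   0.         327.22334334]
 [  0.         529.84827682 247.97249165]
 [  0.           0.           1.        ]] [-0.12335486  0.          0.          0.          0.        ] [[-0.79692009 -0.60405945  0.00552739]
 [-0.45331459  0.59194835 -0.66641056]
 [ 0.39927966 -0.53358161 -0.7455645 ]] [0.45690531 0.33754516 1.08347297]
top [[567.24235898   0.         311.73139992]
 [  0.         567.24235898 246.87045456]
 [  0.           0.           1.        ]] [0.00557668 0.         0.         0.         0.        ] [[ 0.009919   -0.99989623 -0.01044694]
 [-0.99896487 -0.00944486 -0.04449691]
 [ 0.04439363  0.01087749 -0.9989549 ]] [0.00218006 0.56498501 1.35095818]
wrist [[343.4882974    0.         318.04915077]
 [  0.         343.4882974  241.82044718]
 [  0.           0.           1.        ]] [-0.06811997  0.          0.          0.          0.        ] [[ 0.4010363  -0.91606117 -0.00135081]
 [-0.88736738 -0.38883998  0.24775514]
 [-0.22748411 -0.09816014 -0.96882174]] [-0.62348739 -0.03129148  0.38914337]
```

View pics/top0.png

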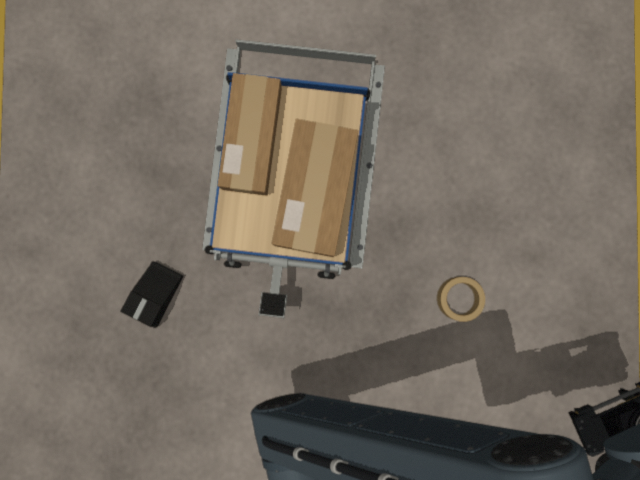

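View pics/scene0.png

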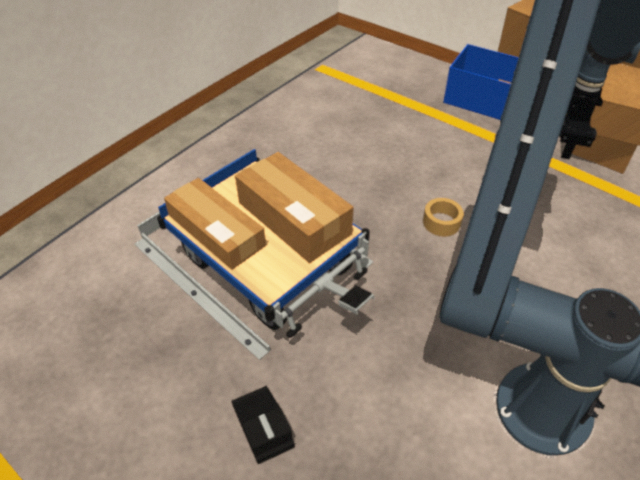

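View pics/wrist0.png

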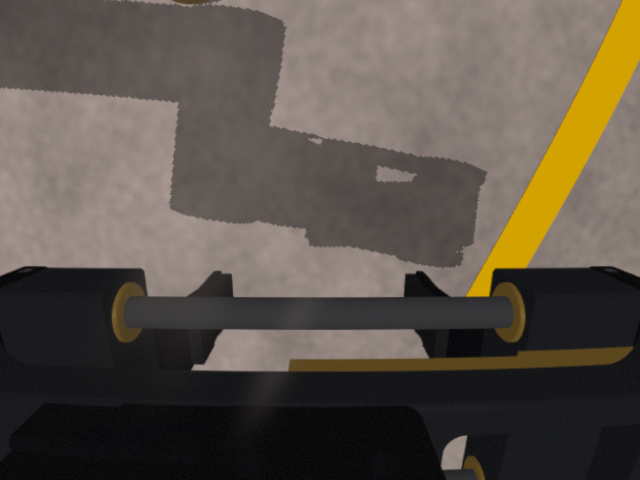

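```bash
cat > h.py <<'E'
import numpy as np, cv2
from bench import sensors, vision
def ray(c,uv):
    p=cv2.undistortPoints(np.array([[uv]],float),c['camera_matrix'],np.array(c['dist_coeffs']))[0,0]
    R=np.array(c['R']);t=np.array(c['t']); o=-R.T@t; d=R.T@np.array([p[0],p[1],1]); return o,d
def onz(c,uv,z):
    o,d=ray(c,uv); return o+d*(z-o[2])/d[2]
def proj(c,X):
    R=np.array(c['R']);rv=cv2.Rodrigues(R)[0]
    return cv2.projectPoints(np.array(X,float).reshape(-1,1,3),rv,np.array(c['t'],float),c['camera_matrix'],np.array(c['dist_coeffs']))[0][:,0]
def crop(img,x0,y0,w,h,s,name):
    cv2.imwrite(name,cv2.resize(img[y0:y0+h,x0:x0+w,::-1],None,fx=s,fy=s,interpolation=cv2.INTER_CUBIC))
E
python3 - <<'E'
from h import *
c=vision.capture('top'); crop(c['img'],200,180,200,150,4,'pics/t1.png'); crop(c['img'],200,30,200,150,4,'pics/t2.png')
c=vision.capture('scene'); crop(c['img'],220,200,160,120,5,'pics/s1.png')
E
```

```text
(no output)
```

View pics/t1.png

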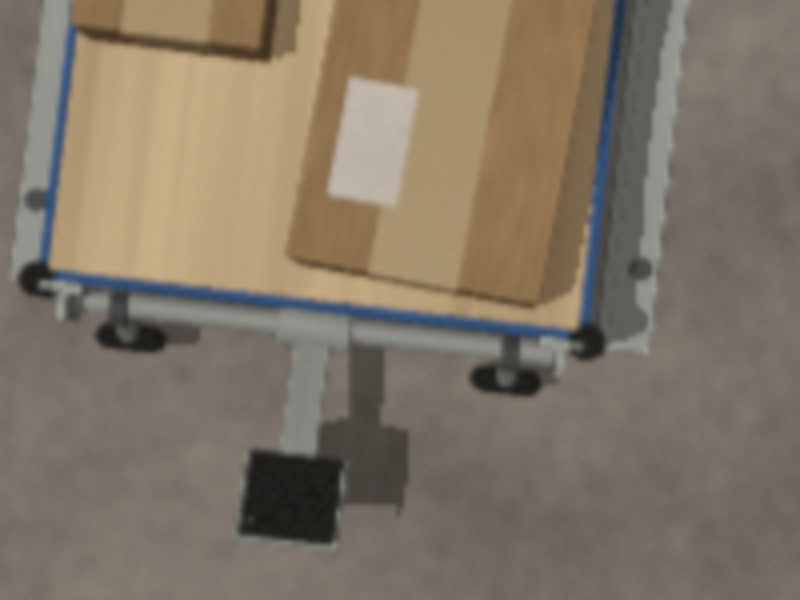

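View pics/t2.png

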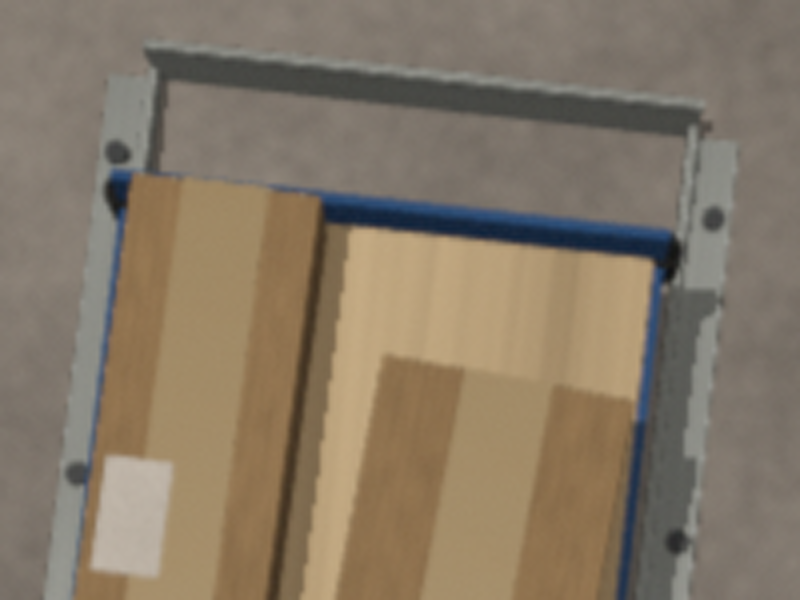

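View pics/s1.png

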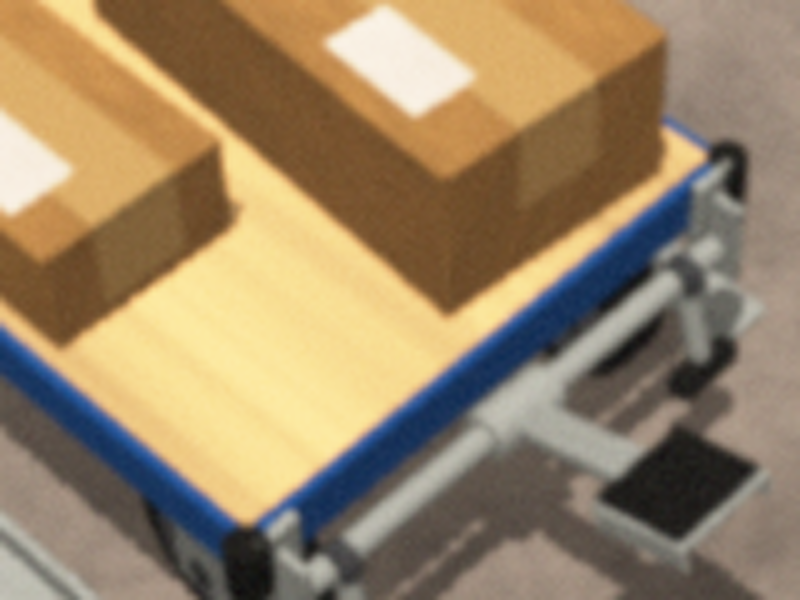

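```bash
python3 - <<'E'
from h import *
c=vision.capture('top'); s=vision.capture('scene')
L=onz(c,(211.7,249.2),.15);R=onz(c,(346.2,263.2),.15)
print('deck near L,R',L,R,np.linalg.norm(L-R))
m=(L+R)/2; y=(L-R)/np.linalg.norm(L-R); x=np.array([y[1],-y[0],0]); yaw=np.arctan2(x[1],x[0]); print('mid',m,'yaw',yaw)
FL=onz(c,(200+112/4,30+172/4),.185);FR=onz(c,(200+678/4,30+232/4),.185);print('far top',FL,FR,np.linalg.norm(FL-FR), np.arctan2(*((FL-FR)[[0,1]]*[-1,1])))
print('far mid in dolly',((FL+FR)/2-m)@x,((FL+FR)/2-m)@y)
tp=[onz(c,(200+a/4,180+b/4),.142) for a,b in [(250,452),(345,457),(337,547),(238,540)]]
tc=np.mean(tp,0);print('tread',tc,'dolly',(tc-m)@x,(tc-m)@y)
ts=[onz(s,(220+a/5,200+b/5),.142) for a,b in [(678,427),(768,468),(690,550),(597,495)]]
print('tread scene',np.mean(ts,0))
sl=onz(s,(220+250/5,200+530/5),.15);print('scene near left deck',sl)
for n,(u,v) in dict(fl=(296.2,118.7),fr=(358.7,130),nl=(272.5,244.5),nr=(335,256.2)).items():
    X=onz(c,(u,v),.24);print(n,X,'dolly',(X-m)@x,(X-m)@y)
print('scene nl bottom',onz(s,(220+447/5,200+312/5),.15),'nr bottom',onz(s,(220+660/5,200+165/5),.15))
st=sensors.state();print(st['time'],st['wrist_force'])
X=onz(c,(462,300),.048);print('tape',X); print('chock',onz(c,(152,294),.075))
E
```

```text
deck near L,R [0.55173649 0.22263048 0.15      ] [ 0.5242757 -0.0685469  0.15     ] 0.29246942588861985
mid [0.53800609 0.07704179 0.15      ] yaw -0.09403135749937622
far top [0.92637836 0.18784997 0.185     ] [ 0.89599025 -0.11350371  0.185     ] 0.30288195423831854 -0.10049899313652003
far mid in dolly 0.3752730056208233 -0.004653763415598942
tread [0.43287718 0.08866184 0.142     ] dolly -0.10575552817044973 0.0016978577650321233
tread scene [0.42908399 0.0901431  0.142     ]
scene near left deck [0.55269889 0.22123647 0.15      ]
fl [0.81404716 0.03916898 0.24      ] dolly 0.27837758764300036 -0.011787222350550283
fr [ 0.79187777 -0.08729771  0.24      ] dolly 0.2681804523409699 -0.13977676988750315
nl [0.55884323 0.08385449 0.24      ] dolly 0.02010542128087854 0.00873905974401901
nr [ 0.53659319 -0.04154959  0.24      ] dolly 0.009728223817748969 -0.11820013754215701
scene nl bottom [0.56126891 0.08147792 0.15      ] nr bottom [ 0.53866335 -0.0467116   0.15      ]
0.35 [0.34586986 0.15393799 0.63005033]
tape [ 0.44306757 -0.34321115  0.048     ]
chock [0.45063605 0.37182432 0.075     ]
```

```bash
python3 -m creep '[{"x":80,"y":-50,"z":-20,"turn":0.1,"grip":0},{"x":130,"y":-90,"z":-30,"turn":0.2,"grip":0},{"x":180,"y":-130,"z":-30,"turn":0.3,"grip":0},{"x":230,"y":-170,"z":-30,"turn":0.4,"grip":0},{"x":270,"y":-200,"z":-30,"turn":0.51,"grip":0},{"x":311,"y":-240,"z":-30,"turn":0.51,"grip":0},{"x":335,"y":-290,"z":-25,"turn":0.51,"grip":0},{"x":355,"y":-340,"z":-20,"turn":0.51,"grip":0},{"x":375,"y":-390,"z":-10,"turn":0.51,"grip":0},{"x":395,"y":-440,"z":0,"turn":0.51,"grip":0},{"x":415,"y":-490,"z":10,"turn":0.51,"grip":0},{"x":431,"y":-533,"z":22,"turn":0.51,"grip":0},{"x":431,"y":-533,"z":22,"turn":0.51,"grip":0},{"x":431,"y":-533,"z":22,"turn":0.51,"grip":0},{"x":431,"y":-533,"z":22,"turn":0.51,"grip":0}]'
python3 - <<'E'
from h import *
c=vision.capture('top'); crop(c['img'],200,180,200,150,4,'pics/t3.png')
c=vision.capture('wrist'); cv2.imwrite('pics/w3.png',c['img'][:,:,::-1])
c=vision.capture('scene'); crop(c['img'],220,180,200,150,4,'pics/s3.png')
print(sensors.state())
E
```

```text
time: 2.22
tool_pos: [0.4324, 0.0877, 0.201]
ee_rot: [[0.995, -0.099, 0.001], [-0.099, -0.995, 0.0], [0.001, -0.0, -1.0]]
wrist_force: [0.3, -1.0, 0.5]
gripper_width: 0.0005
{'time': 2.375, 'joint_pos': array([-5.43674733e-02,  3.15413239e-01,  1.90114879e+00,  4.91099698e-04,
        9.24446762e-01,  1.61541503e+00]), 'qvel': array([0.00627009, 0.00248413, 0.00266264, 0.00058763, 0.00112718,
       0.00077267]), 'effort': array([ 7.24174292e-02, -2.98745066e+01, -1.36683136e+01,  3.04003037e-02,
       -7.99338310e-02, -1.55888785e-03]), 'tool_pos': array([0.43214969, 0.08776612, 0.20087726]), 'ee_rot': array([[ 9.95075434e-01, -9.91186956e-02,  6.04364526e-04],
       [-9.91189236e-02, -9.95075530e-01,  3.59728753e-04],
       [ 5.65732505e-04, -4.17861207e-04, -9.99999753e-01]]), 'wrist_force': array([ 0.53419419, -0.65234792, -0.95945403]), 'moment': array([ 0.00220556,  0.07492112, -0.02974076]), 'gripper_width': 0.0005178698770630167}
```

View pics/w3.png

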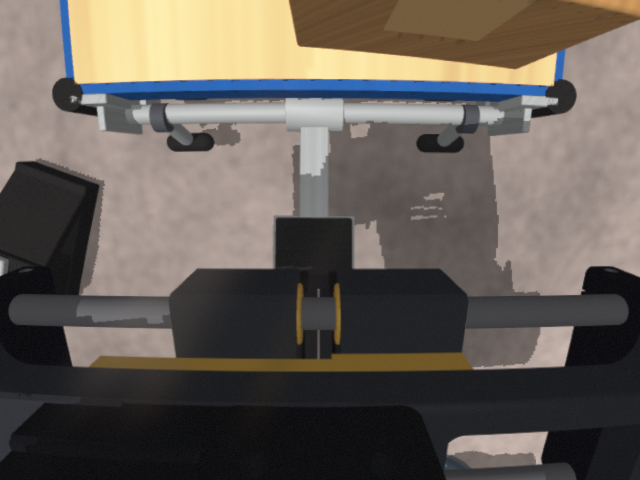

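View pics/s3.png

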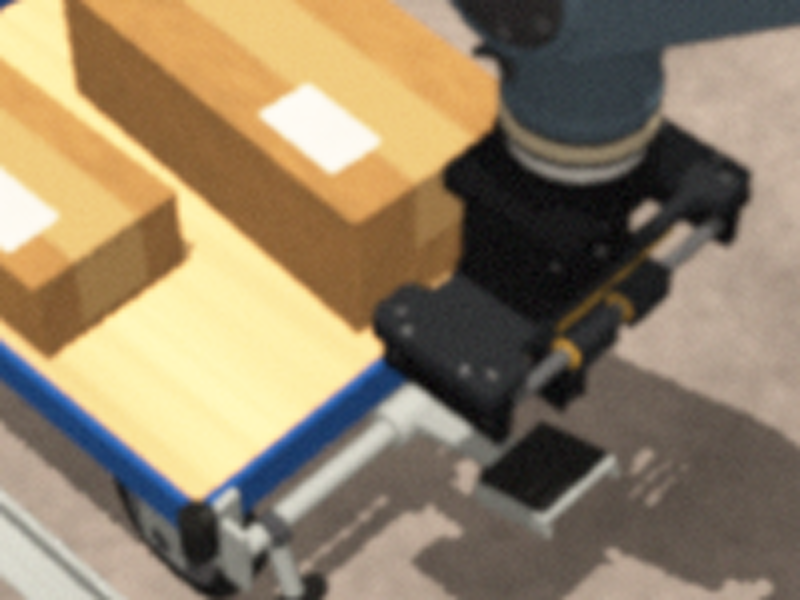

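View pics/t3.png

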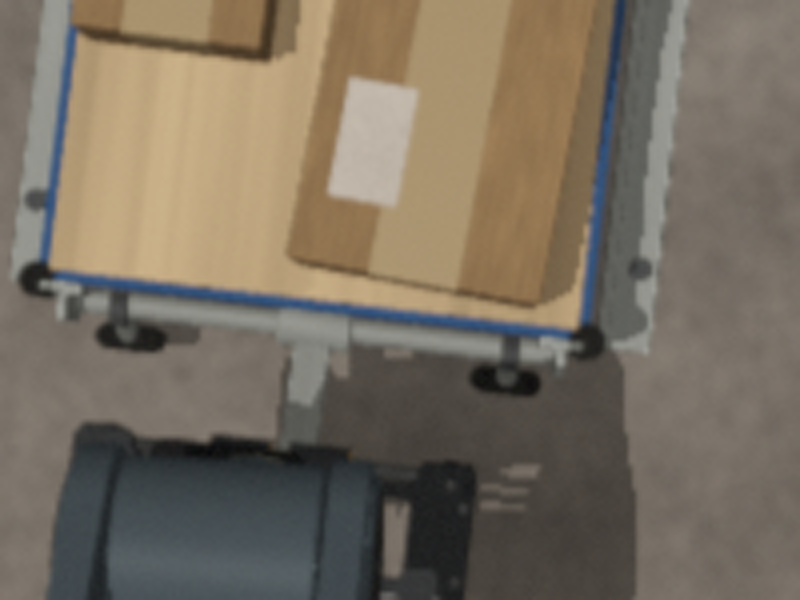

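```bash
python3 -m creep '[{"x":0,"y":0,"z":20,"turn":0,"grip":0},{"x":0,"y":0,"z":40,"turn":0,"grip":0},{"x":0,"y":0,"z":52,"turn":0,"grip":0},{"x":0,"y":0,"z":52,"turn":0,"grip":0}]'
python3 -m creep '[{"x":0,"y":0,"z":3,"turn":0,"grip":0},{"x":0,"y":0,"z":5,"turn":0,"grip":0},{"x":0,"y":0,"z":7,"turn":0,"grip":0},{"x":0,"y":0,"z":7,"turn":0,"grip":0}]'
```

```text
time: 2.88
tool_pos: [0.4318, 0.0874, 0.1483]
ee_rot: [[0.995, -0.1, -0.001], [-0.1, -0.995, 0.0], [-0.001, -0.0, -1.0]]
wrist_force: [0.6, 0.1, 0.6]
gripper_width: 0.0004
time: 3.38
tool_pos: [0.4335, 0.0872, 0.1428]
ee_rot: [[0.995, -0.1, 0.003], [-0.1, -0.995, -0.0], [0.003, -0.0, -1.0]]
wrist_force: [-0.3, -0.6, 7.5]
gripper_width: 0.0002
```

```bash
python3 -m creep '[{"x":-1,"y":0,"z":3,"turn":0,"grip":0},{"x":-1,"y":0,"z":5,"turn":0,"grip":0},{"x":-1,"y":0,"z":7,"turn":0,"grip":0},{"x":-1,"y":0,"z":7,"turn":0,"grip":0}]'
python3 -m creep '[{"x":-1,"y":0,"z":2,"turn":0,"grip":0},{"x":-1,"y":0,"z":4,"turn":0,"grip":0},{"x":-2,"y":0,"z":6,"turn":0,"grip":0},{"x":-2,"y":0,"z":8,"turn":0,"grip":0},{"x":-2,"y":0,"z":8,"turn":0,"grip":0}]'
```

```text
time: 3.88
tool_pos: [0.4342, 0.0872, 0.1372]
ee_rot: [[0.995, -0.099, 0.007], [-0.099, -0.995, -0.001], [0.007, -0.0, -1.0]]
wrist_force: [-0.3, 0.2, 7.1]
gripper_width: 0.0004
time: 4.5
tool_pos: [0.4337, 0.0872, 0.1305]
ee_rot: [[0.995, -0.099, 0.011], [-0.099, -0.995, -0.001], [0.011, -0.0, -1.0]]
wrist_force: [0.2, -0.4, 6.4]
gripper_width: 0.0006
```

```bash

python3 - <<'E'
from h import *
c=vision.capture('top'); crop(c['img'],200,180,200,150,4,'pics/t4.png')
c=vision.capture('wrist'); cv2.imwrite('pics/w4.png',c['img'][:,:,::-1])
c=vision.capture('scene'); crop(c['img'],220,180,200,150,4,'pics/s4.png')
s=sensors.state();print(s['wrist_force'],s['moment'],s['tool_pos'])
E
```

```text
[-0.47706866 -1.35590552  6.19961465] [-9.18469907e-02  4.99680771e-02 -2.14958017e-05] [0.43365141 0.08722424 0.13047727]
```

View pics/w4.png

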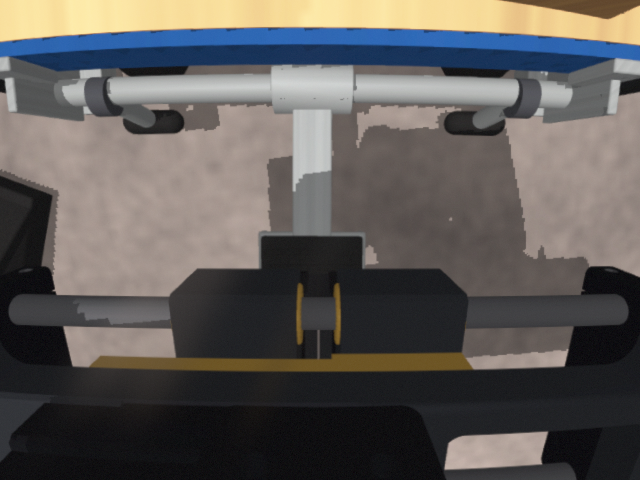

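View pics/s4.png

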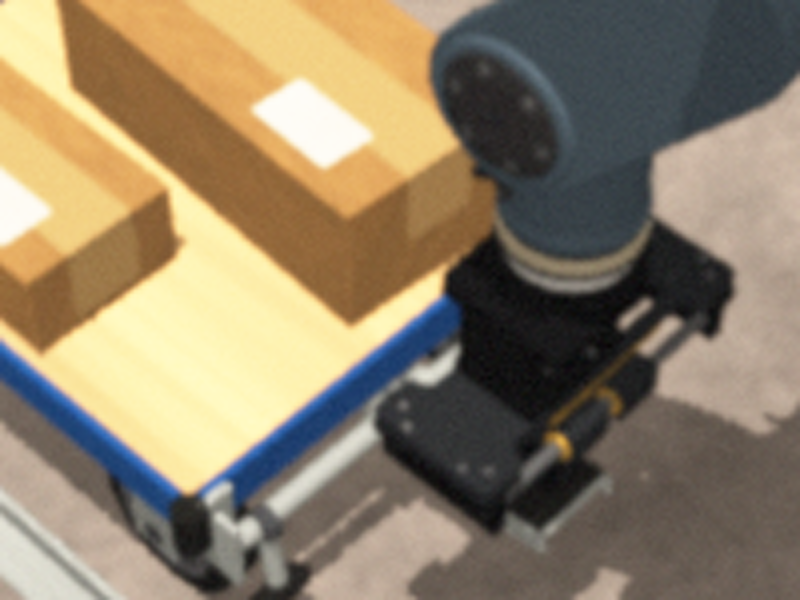

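View pics/t4.png

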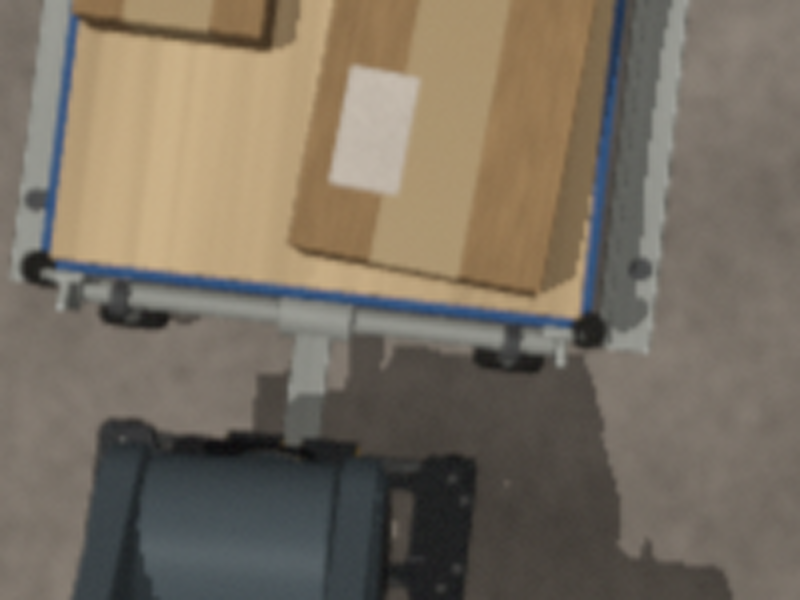

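```bash
cat >> h.py <<'E'
def shift():
    "dolly x shift since start, m: image registration of deck+cartons region in top view"
    c=vision.capture('top'); a=cv2.cvtColor(cv2.imread('pics/top0.png'),cv2.COLOR_BGR2GRAY); b=cv2.cvtColor(c['img'],cv2.COLOR_RGB2GRAY)
    x0,y0,w,h=240,195,32,72   # deck left portion w/ near edge
    x0,y0,w,h=212,205,60,55
    best=None
    t=a[y0:y0+h,x0:x0+w]; S=b[y0-25:y0+h+25,x0-25:x0+w+25]
    r=cv2.matchTemplate(S,t,cv2.TM_CCOEFF_NORMED); _,m,_,l=cv2.minMaxLoc(r)
    def sub(r,l):
        x,y=l; f=lambda p,q,s:(p-s)/(2*(p-2*q+s))
        return x+f(r[y,x-1],r[y,x],r[y,x+1]),y+f(r[y-1,x],r[y,x],r[y+1,x])
    u,v=sub(r,l); d=onz(c,(x0+u-25,y0+v-25),.15)-onz(c,(x0,y0),.15)
    return m,d*1000
E
python3 -c "
from h import *
print(shift())"
```

```text
(0.9861648678779602, array([ 5.94947913, -0.4949084 ,  0.        ]))
```

```bash
python3 -m creep '[{"x":-2,"y":0,"z":2,"turn":0,"grip":0},{"x":-4,"y":0,"z":4,"turn":0,"grip":0},{"x":-6,"y":0,"z":6,"turn":0,"grip":0},{"x":-8,"y":0,"z":8,"turn":0,"grip":0}]'
python3 -c "
from h import *
print(shift()); s=sensors.state(); print(s['wrist_force'],s['tool_pos'])"
```

```text
time: 5.2
tool_pos: [0.4283, 0.0878, 0.1239]
ee_rot: [[0.995, -0.099, 0.017], [-0.099, -0.995, -0.001], [0.017, -0.0, -1.0]]
wrist_force: [1.2, -0.5, 5.7]
gripper_width: 0.0007
(0.9967772364616394, array([ 2.13249222, -0.14779837,  0.        ]))
[-0.95640216 -0.8623337   5.80970289] [0.42750121 0.08784991 0.12356145]
```

```bash
python3 -m creep '[{"x":-1,"y":0,"z":2,"turn":0,"grip":0},{"x":-2,"y":0,"z":4,"turn":0,"grip":0},{"x":-3,"y":0,"z":6,"turn":0,"grip":0},{"x":-3,"y":0,"z":8,"turn":0,"grip":0}]'
python3 -m creep '[{"x":0,"y":0,"z":2,"turn":0,"grip":0},{"x":-1,"y":0,"z":4,"turn":0,"grip":0},{"x":-1,"y":0,"z":6,"turn":0,"grip":0}]'
python3 -c "
from h import *
print(shift()); s=sensors.state(); print(s['wrist_force'],s['tool_pos'])"
```

```text
time: 5.75
tool_pos: [0.4264, 0.088, 0.1167]
ee_rot: [[0.995, -0.099, 0.02], [-0.099, -0.995, -0.002], [0.02, -0.0, -1.0]]
wrist_force: [0.6, -0.3, 4.9]
gripper_width: 0.0005
time: 6.12
tool_pos: [0.4264, 0.088, 0.1108]
ee_rot: [[0.995, -0.099, 0.022], [-0.099, -0.995, -0.002], [0.022, -0.0, -1.0]]
wrist_force: [0.9, 0.0, 3.9]
gripper_width: 0.0004
(0.9887524843215942, array([ 1.37908933, -0.05362891,  0.        ]))
[ 0.73700986 -0.25627791  2.67748679] [0.4262675  0.08798525 0.11055404]
```

```bash
python3 -m creep '[{"x":0,"y":0,"z":1.5,"turn":0,"grip":0},{"x":0,"y":0,"z":3,"turn":0,"grip":0}]'
python3 -m creep '[{"x":0,"y":0,"z":1.5,"turn":0,"grip":0},{"x":0,"y":0,"z":3,"turn":0,"grip":0}]'
python3 -m creep '[{"x":0,"y":0,"z":1.5,"turn":0,"grip":0},{"x":0,"y":0,"z":3,"turn":0,"grip":0}]'
```

```text
time: 6.42
tool_pos: [0.4261, 0.088, 0.1073]
ee_rot: [[0.995, -0.099, 0.021], [-0.099, -0.995, -0.002], [0.021, -0.0, -1.0]]
wrist_force: [-0.4, 0.1, 4.0]
gripper_width: 0.0004
time: 6.68
tool_pos: [0.426, 0.088, 0.1041]
ee_rot: [[0.995, -0.099, 0.021], [-0.099, -0.995, -0.002], [0.021, -0.0, -1.0]]
wrist_force: [-0.1, -0.4, 3.1]
gripper_width: 0.0005
time: 6.92
tool_pos: [0.4261, 0.088, 0.1009]
ee_rot: [[0.995, -0.099, 0.02], [-0.099, -0.995, -0.002], [0.021, -0.0, -1.0]]
wrist_force: [1.0, -0.5, 1.6]
gripper_width: 0.0005
```

```bash
python3 -m creep '[{"x":0,"y":0,"z":1,"turn":0,"grip":0},{"x":0,"y":0,"z":2,"turn":0,"grip":0}]'
python3 -m creep '[{"x":0,"y":0,"z":1,"turn":0,"grip":0},{"x":0,"y":0,"z":2,"turn":0,"grip":0}]'
python3 -m creep '[{"x":0,"y":0,"z":1,"turn":0,"grip":0},{"x":0,"y":0,"z":2,"turn":0,"grip":0}]'
```

```text
time: 7.18
tool_pos: [0.4261, 0.088, 0.0987]
ee_rot: [[0.995, -0.099, 0.02], [-0.099, -0.995, -0.002], [0.02, -0.0, -1.0]]
wrist_force: [0.2, -0.4, -0.1]
gripper_width: 0.0004
time: 7.42
tool_pos: [0.4258, 0.0881, 0.0966]
ee_rot: [[0.995, -0.099, 0.02], [-0.099, -0.995, -0.002], [0.02, -0.0, -1.0]]
wrist_force: [-0.2, 0.2, -0.7]
gripper_width: 0.0004
time: 7.68
tool_pos: [0.4255, 0.0882, 0.0944]
ee_rot: [[0.995, -0.099, 0.019], [-0.099, -0.995, -0.002], [0.019, -0.0, -1.0]]
wrist_force: [-0.6, 0.5, 0.2]
gripper_width: 0.0005
```

```bash
python3 -m creep '[{"x":0,"y":0,"z":1,"turn":0,"grip":0},{"x":0,"y":0,"z":2,"turn":0,"grip":0}]'
python3 - <<'E'
from h import *
c=vision.capture('wrist'); cv2.imwrite('pics/w5.png',c['img'][:,:,::-1])
c=vision.capture('scene'); crop(c['img'],260,230,160,120,5,'pics/s5.png')
print(shift())
E
```

```text
time: 7.92
tool_pos: [0.4254, 0.0882, 0.0923]
ee_rot: [[0.995, -0.099, 0.019], [-0.099, -0.995, -0.002], [0.019, -0.0, -1.0]]
wrist_force: [0.3, 0.6, -0.0]
gripper_width: 0.0001
(0.984582245349884, array([ 1.17732339, -0.02554314,  0.        ]))
```

View pics/w5.png

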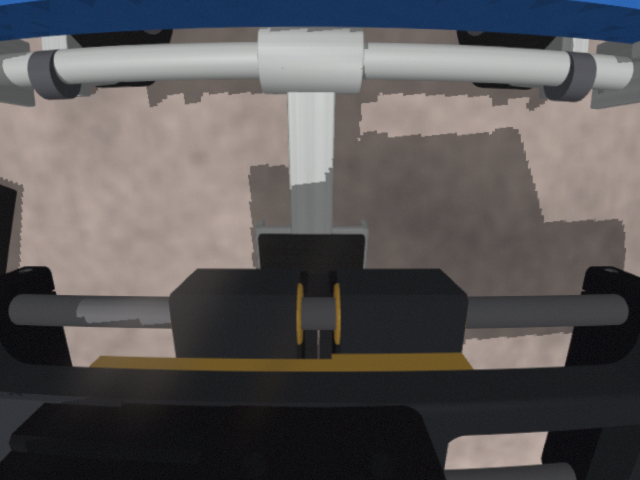

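View pics/s5.png

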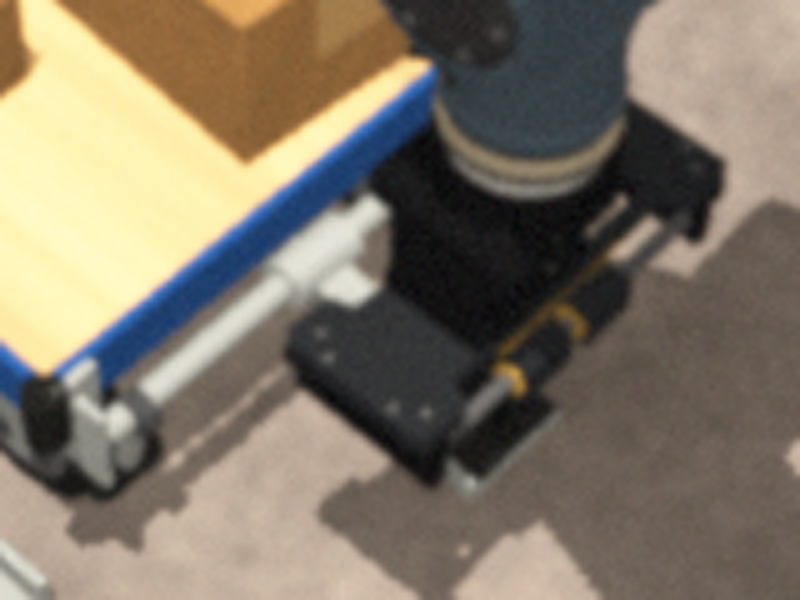

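```bash
for i in 1 ; do python3 -m creep '[{"x":0,"y":0,"z":0.8,"turn":0,"grip":0},{"x":0,"y":0,"z":1.5,"turn":0,"grip":0}]' | grep -E "pos|force"; done
python3 -m creep '[{"x":0,"y":0,"z":0.8,"turn":0,"grip":0},{"x":0,"y":0,"z":1.5,"turn":0,"grip":0}]' | grep -E "pos|force"

```

```text
tool_pos: [0.4258, 0.0881, 0.091]
wrist_force: [0.1, -0.2, 2.6]
tool_pos: [0.426, 0.0881, 0.0899]
wrist_force: [-0.8, 0.1, 8.4]
```

```bash
python3 -m creep '[{"x":0,"y":0,"z":0.8,"turn":0,"grip":0},{"x":0,"y":0,"z":1.5,"turn":0,"grip":0}]' | grep -E "pos|force"

```

```text
tool_pos: [0.4263, 0.0881, 0.0891]
wrist_force: [-1.5, -1.0, 11.9]
```

```bash
python3 -c "
from h import *
s=sensors.state(); print(s['wrist_force'],s['moment'],s['tool_pos'],s['effort'],s['joint_pos'])"
python3 -m creep '[{"x":0,"y":0,"z":-0.5,"turn":0,"grip":0}]'| grep -E "pos|force"
python3 -m creep '[{"x":0,"y":0,"z":-0.8,"turn":0,"grip":0}]'| grep -E "pos|force"
python3 -m creep '[{"x":0,"y":0,"z":-0.8,"turn":0,"grip":0}]'| grep -E "pos|force"
python3 -m creep '[{"x":0,"y":0,"z":-0.8,"turn":0,"grip":0}]'| grep -E "pos|force"
python3 -m creep '[{"x":0,"y":0,"z":-0.8,"turn":0,"grip":0}]'| grep -E "pos|force"
python3 -c "
from h import *
s=sensors.state(); print(s['wrist_force'],s['moment'],s['tool_pos'],s['effort'],s['joint_pos'])"
```

```text
[-1.49164251 -0.99055782 11.93478086] [-0.01258228  0.19296639 -0.02850932] [0.42630051 0.08808765 0.08910948] [-7.58956396e-02 -2.81584346e+01 -6.49914265e+00  6.36255671e-02
 -4.97014448e-01 -2.62299720e-03] [-5.36216585e-02  5.21694791e-01  2.03413909e+00 -1.16844695e-03
  5.64572459e-01  1.61700201e+00]
tool_pos: [0.4262, 0.0881, 0.0898]
wrist_force: [0.6, -0.3, 0.3]
tool_pos: [0.4261, 0.0881, 0.0906]
wrist_force: [-0.8, 0.6, 0.2]
tool_pos: [0.426, 0.0881, 0.0913]
wrist_force: [0.4, -1.0, -0.4]
tool_pos: [0.4259, 0.0881, 0.092]
wrist_force: [-0.3, 0.6, 0.4]
tool_pos: [0.4258, 0.0881, 0.0927]
wrist_force: [0.0, 0.9, -0.2]
[ 0.00231407  0.89563701 -0.18987533] [0.06442943 0.02284959 0.0353556 ] [0.42577315 0.08811058 0.09270567] [ 8.35511382e-04 -3.27434599e+01 -7.11285621e+00  1.73925242e-02
 -1.62499049e-01  7.45804828e-04] [-5.36455221e-02  5.13589819e-01  2.03216227e+00 -1.12035847e-03
  5.75667772e-01  1.61693388e+00]
```

```bash

python3 -m creep '[{"x":0,"y":0,"z":1.5,"turn":0,"grip":0},{"x":0,"y":0,"z":3,"turn":0,"grip":0},{"x":0,"y":0,"z":4,"turn":0,"grip":0}]'| grep -E "pos|force"
python3 -m creep '[{"x":0,"y":0,"z":0.8,"turn":0,"grip":0},{"x":0,"y":0,"z":1.5,"turn":0,"grip":0}]'| grep -E "pos|force"
```

```text
tool_pos: [0.426, 0.0881, 0.089]
wrist_force: [-1.9, 0.4, 12.8]
tool_pos: [0.4262, 0.0881, 0.0885]
wrist_force: [-2.5, -0.1, 14.6]
```

```bash

python3 -m creep '[{"x":0,"y":0,"z":1,"turn":0,"grip":0},{"x":0,"y":0,"z":1.8,"turn":0,"grip":0}]'| grep -E "pos|force"
```

```text
tool_pos: [0.4263, 0.0881, 0.0879]
wrist_force: [-2.3, 0.5, 17.5]
```

```bash

python3 -m creep '[{"x":0,"y":0,"z":1,"turn":0,"grip":0},{"x":0,"y":0,"z":1.8,"turn":0,"grip":0}]'| grep -E "pos|force"
```

```text
tool_pos: [0.4264, 0.0881, 0.0875]
wrist_force: [-3.5, -0.3, 19.9]
```

```bash

python3 -m creep '[{"x":0,"y":0,"z":-2,"turn":0,"grip":0},{"x":0,"y":0,"z":-8,"turn":0,"grip":0},{"x":0,"y":0,"z":-25,"turn":0,"grip":0},{"x":0,"y":0,"z":-60,"turn":0,"grip":0},{"x":-20,"y":0,"z":-100,"turn":0,"grip":40},{"x":-20,"y":20,"z":-120,"turn":0,"grip":87},{"x":-20,"y":50,"z":-120,"turn":0,"grip":87},{"x":-20,"y":50,"z":-120,"turn":0,"grip":87}]'
python3 - <<'E'
from h import *
c=vision.capture('wrist'); cv2.imwrite('pics/w6.png',c['img'][:,:,::-1])
c=vision.capture('scene'); crop(c['img'],260,200,160,120,5,'pics/s6.png')
print(shift())
E
```

```text
time: 11.58
tool_pos: [0.3988, 0.0395, 0.2073]
ee_rot: [[0.995, -0.101, 0.025], [-0.101, -0.995, -0.002], [0.025, -0.0, -1.0]]
wrist_force: [-0.2, 0.6, 0.4]
gripper_width: 0.033
(0.9914321899414062, array([ 1.568719  , -0.07917332,  0.        ]))
```

View pics/w6.png

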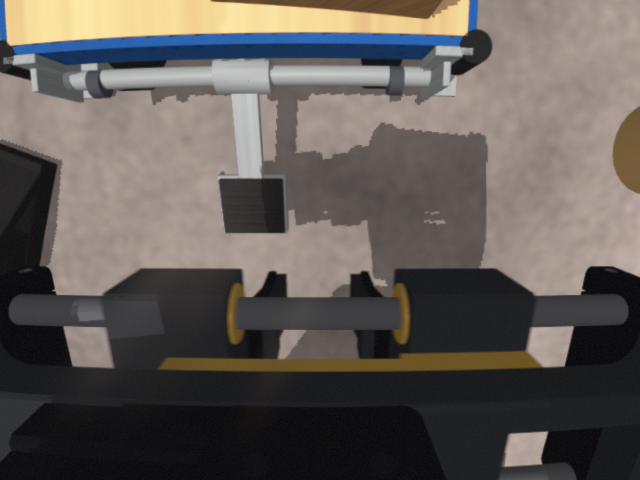

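View pics/s6.png

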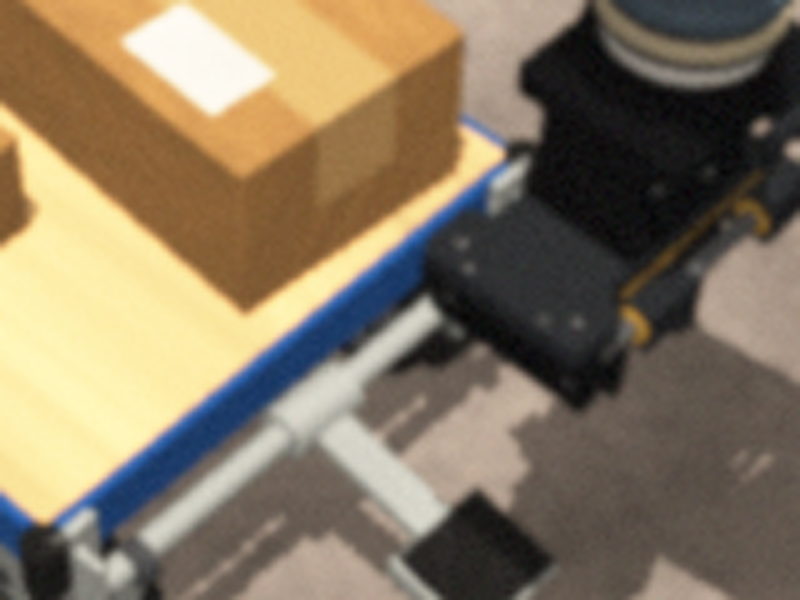

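```bash

python3 -m creep '[{"x":25,"y":5,"z":5,"turn":0,"grip":87},{"x":55,"y":10,"z":10,"turn":0,"grip":87},{"x":85,"y":15,"z":15,"turn":0,"grip":87},{"x":109,"y":15,"z":15,"turn":0,"grip":87},{"x":109,"y":15,"z":15,"turn":0,"grip":87},{"x":109,"y":15,"z":15,"turn":0,"grip":87}]'
python3 - <<'E'
from h import *
c=vision.capture('wrist'); cv2.imwrite('pics/w7.png',c['img'][:,:,::-1])
c=vision.capture('top'); crop(c['img'],200,150,200,150,4,'pics/t7.png')
E
```

```text
time: 12.48
tool_pos: [0.5041, 0.0163, 0.1935]
ee_rot: [[0.995, -0.097, 0.02], [-0.097, -0.995, -0.001], [0.02, -0.001, -1.0]]
wrist_force: [-0.3, 0.4, 0.0]
gripper_width: 0.0862
```

View pics/w7.png

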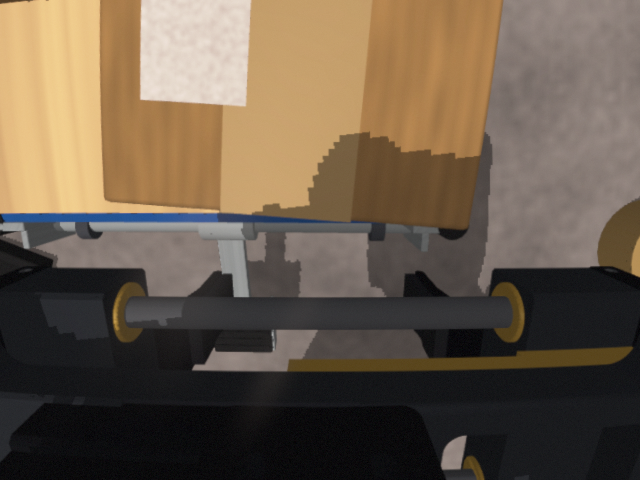

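View pics/t7.png

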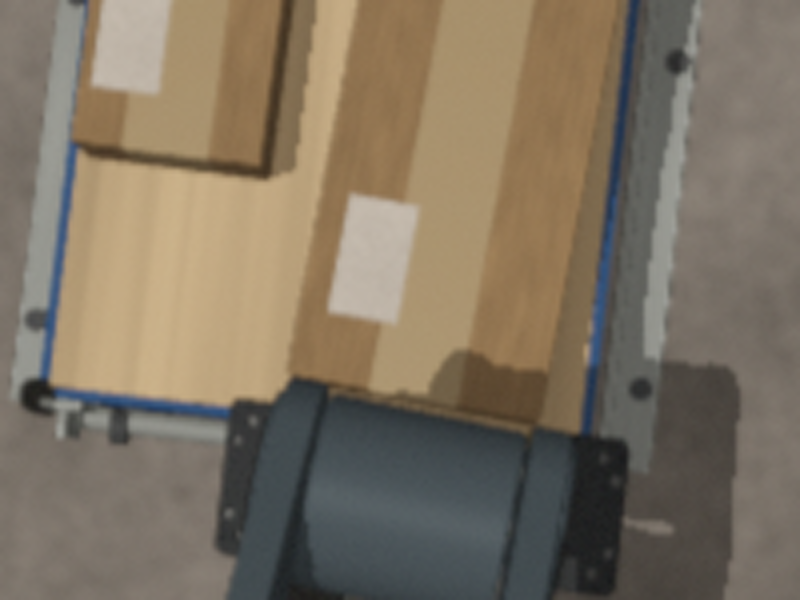

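```bash

python3 -m creep '[{"x":12,"y":0,"z":0,"turn":0,"grip":87},{"x":20,"y":0,"z":0,"turn":0,"grip":87},{"x":28,"y":0,"z":0,"turn":0,"grip":87},{"x":36,"y":0,"z":1,"turn":0,"grip":87},{"x":46,"y":0,"z":1,"turn":0,"grip":87},{"x":56,"y":0,"z":1,"turn":0,"grip":87}]'
python3 -m creep '[{"x":10,"y":0,"z":0,"turn":0,"grip":87},{"x":20,"y":0,"z":0,"turn":0,"grip":87},{"x":30,"y":0,"z":1,"turn":0,"grip":87},{"x":40,"y":0,"z":1,"turn":0,"grip":87},{"x":45,"y":0,"z":1,"turn":0,"grip":87}]'
python3 - <<'E'
from h import *
print(shift())
c=vision.capture('wrist'); cv2.imwrite('pics/w8.png',c['img'][:,:,::-1])
c=vision.capture('top'); crop(c['img'],200,30,200,150,4,'pics/t8.png')
E
```

```text
time: 13.32
tool_pos: [0.5575, 0.0106, 0.1931]
ee_rot: [[0.995, -0.098, 0.014], [-0.098, -0.995, -0.001], [0.014, -0.001, -1.0]]
wrist_force: [-3.4, -1.2, -1.2]
gripper_width: 0.0871
time: 13.95
tool_pos: [0.6012, 0.0066, 0.1922]
ee_rot: [[0.995, -0.097, 0.01], [-0.097, -0.995, 0.0], [0.01, -0.001, -1.0]]
wrist_force: [-6.9, 1.2, 3.6]
gripper_width: 0.0873
(0.7478013038635254, array([ 4.18207805, 23.35069484,  0.        ]))
```

View pics/w8.png

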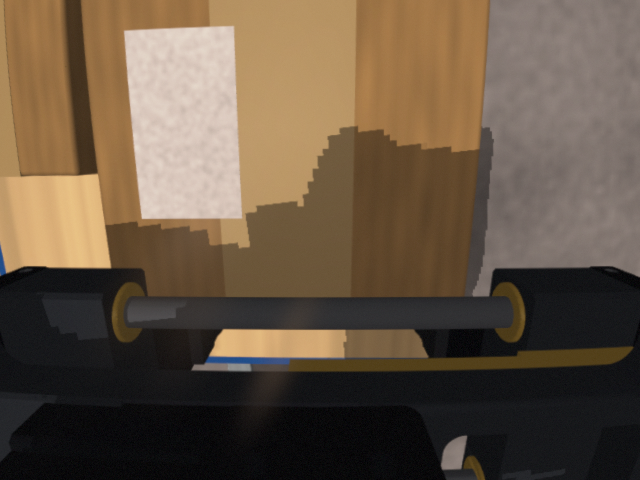

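View pics/t8.png

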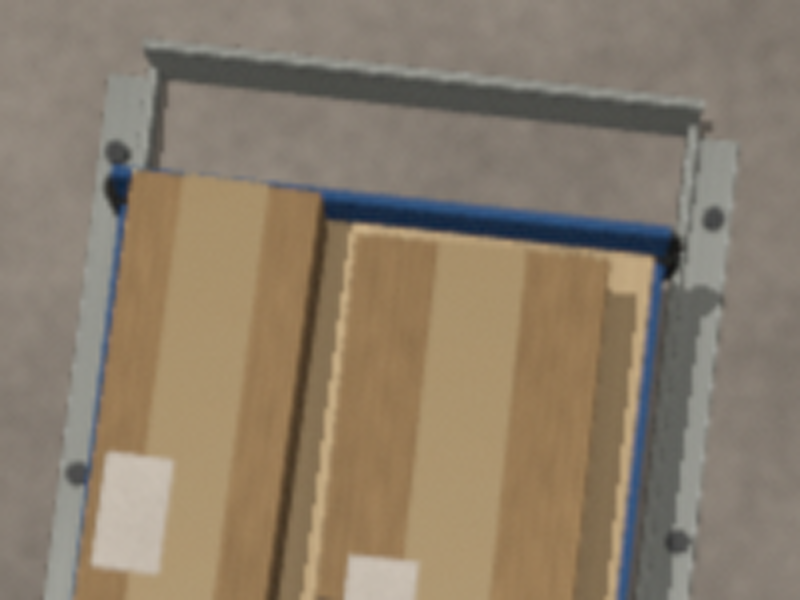

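```bash

python3 -m creep '[{"x":8,"y":0,"z":0,"turn":0,"grip":87},{"x":14,"y":0,"z":0,"turn":0,"grip":87},{"x":20,"y":0,"z":0,"turn":0,"grip":87},{"x":24,"y":0,"z":0,"turn":0,"grip":87}]' | grep -E "pos|force"
python3 -m creep '[{"x":2,"y":0,"z":0,"turn":0,"grip":87},{"x":4,"y":0,"z":0,"turn":0,"grip":87}]' | grep -E "pos|force"
```

```text
tool_pos: [0.6248, 0.0044, 0.1922]
wrist_force: [-5.5, 1.1, 1.4]
tool_pos: [0.6264, 0.0043, 0.1923]
wrist_force: [-8.5, 0.6, 4.2]
```

```bash

python3 -m creep '[{"x":1.5,"y":0,"z":0,"turn":0,"grip":87},{"x":3,"y":0,"z":0,"turn":0,"grip":87}]' | grep -E "pos|force"
```

```text
tool_pos: [0.6277, 0.0042, 0.1923]
wrist_force: [-7.7, -0.3, 2.7]
```

```bash

python3 -m creep '[{"x":2,"y":0,"z":0,"turn":0,"grip":87},{"x":4,"y":0,"z":0,"turn":0,"grip":87}]' | grep -E "pos|force"
python3 - <<'E'
from h import *
c=vision.capture('top'); crop(c['img'],200,30,200,150,4,'pics/t9.png')
E
```

```text
tool_pos: [0.6303, 0.004, 0.1923]
wrist_force: [-6.1, 0.1, 1.8]
```

View pics/t9.png

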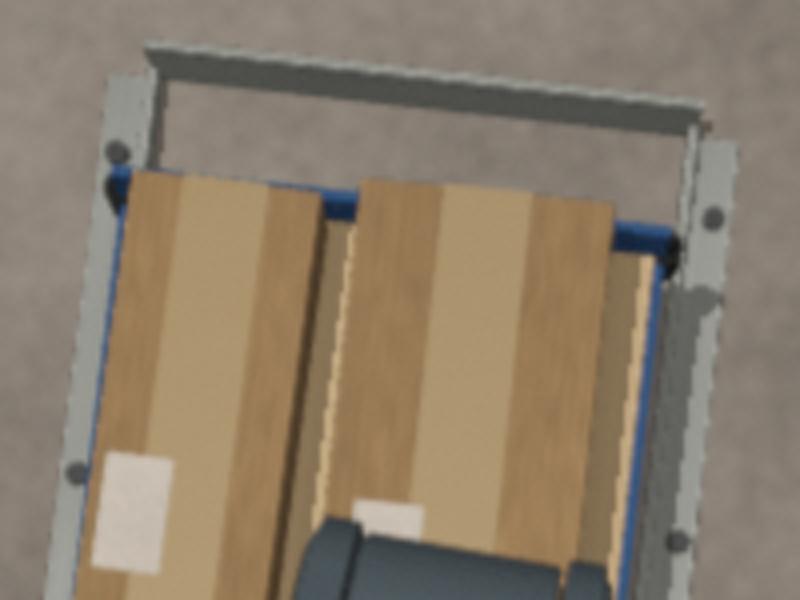

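```bash

python3 - <<'E'
from h import *
c=vision.capture('top')
m=np.array([.5371,.077,0]);x=np.array([.9951,-.0985,0]);y=np.array([.0985,.9951,0])
for p in [(358,178),(613,203)]:
    X=onz(c,(200+p[0]/4,30+p[1]/4),.24);print((X-m)@x,(X-m)@y)
E
python3 -m creep '[{"x":1.5,"y":0,"z":0,"turn":0,"grip":87},{"x":3,"y":0,"z":0,"turn":0,"grip":87}]' | grep -E "pos|force"
```

```text
0.36798707870055336 0.013087468121632133
0.368751258351863 -0.11685194933896477
tool_pos: [0.6326, 0.0038, 0.1924]
wrist_force: [-6.4, 0.7, 2.5]
```

```bash
python3 -m creep '[{"x":1.5,"y":0,"z":0,"turn":0,"grip":87},{"x":3,"y":0,"z":0,"turn":0,"grip":87}]' | grep -E "pos|force"
```

```text
tool_pos: [0.6334, 0.0038, 0.1924]
wrist_force: [-10.6, 0.5, 5.5]
```

```bash
python3 -m creep '[{"x":1,"y":0,"z":0,"turn":0,"grip":87},{"x":2,"y":0,"z":0,"turn":0,"grip":87}]' | grep -E "pos|force"
```

```text
tool_pos: [0.6332, 0.0038, 0.1924]
wrist_force: [-10.0, -0.1, 5.3]
```

```bash
python3 -m creep '[{"x":1,"y":0,"z":0,"turn":0,"grip":87},{"x":2,"y":0,"z":0,"turn":0,"grip":87}]' | grep -E "pos|force"
```

```text
tool_pos: [0.6329, 0.0039, 0.1925]
wrist_force: [-10.3, 0.5, 5.4]
```

```bash
python3 -m creep '[{"x":2,"y":0,"z":0,"turn":0,"grip":87},{"x":4,"y":0,"z":0,"turn":0,"grip":87}]' | grep -E "pos|force"
python3 - <<'E'
from h import *
c=vision.capture('wrist'); cv2.imwrite('pics/w10.png',c['img'][:,:,::-1])
c=vision.capture('top'); crop(c['img'],200,30,200,150,4,'pics/t10.png')
c=vision.capture('scene'); crop(c['img'],200,130,200,150,4,'pics/s10.png')
E
```

```text
tool_pos: [0.6327, 0.0039, 0.1926]
wrist_force: [-15.4, 0.2, 9.1]
```

View pics/t10.png

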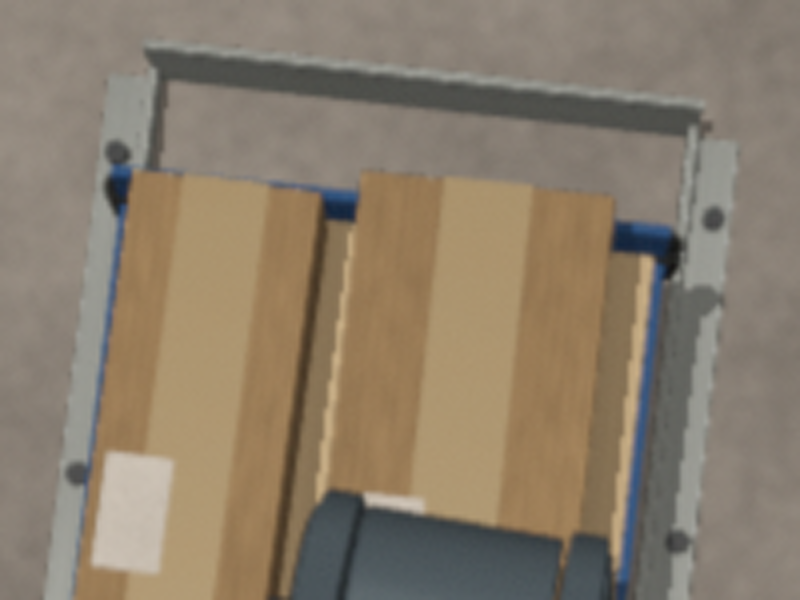

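View pics/s10.png

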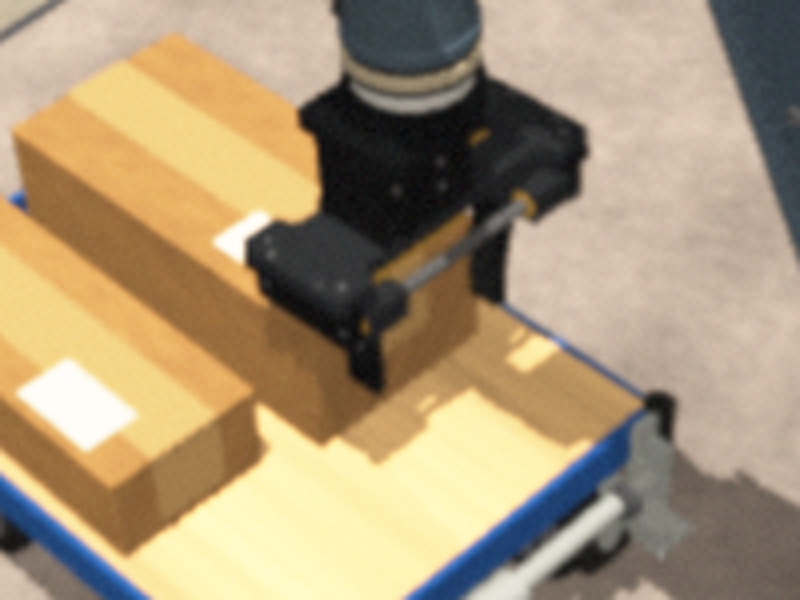

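```bash
python3 -m creep '[{"x":-15,"y":0,"z":0,"turn":0,"grip":87},{"x":-40,"y":0,"z":-10,"turn":0,"grip":87},{"x":-80,"y":0,"z":-20,"turn":0,"grip":87},{"x":-130,"y":0,"z":-20,"turn":0,"grip":87},{"x":-180,"y":-20,"z":-20,"turn":0,"grip":87},{"x":-215,"y":-40,"z":-10,"turn":0,"grip":87},{"x":-220,"y":-60,"z":-10,"turn":0,"grip":87},{"x":-220,"y":-70,"z":-10,"turn":0,"grip":87},{"x":-220,"y":-70,"z":-10,"turn":0,"grip":87}]'
python3 - <<'E'
from h import *
print(shift())
c=vision.capture('wrist'); cv2.imwrite('pics/w11.png',c['img'][:,:,::-1])
c=vision.capture('top'); crop(c['img'],200,80,200,150,4,'pics/t11.png')
c=vision.capture('scene'); crop(c['img'],200,130,200,150,4,'pics/s11.png')
E
```

```text
time: 17.98
tool_pos: [0.4229, 0.0948, 0.2097]
ee_rot: [[0.995, -0.095, -0.026], [-0.095, -0.996, 0.003], [-0.026, -0.001, -1.0]]
wrist_force: [0.3, -0.3, -1.0]
gripper_width: 0.0874
(0.9910416007041931, array([ 1.53127397, -0.05689179,  0.        ]))
```

View pics/w11.png

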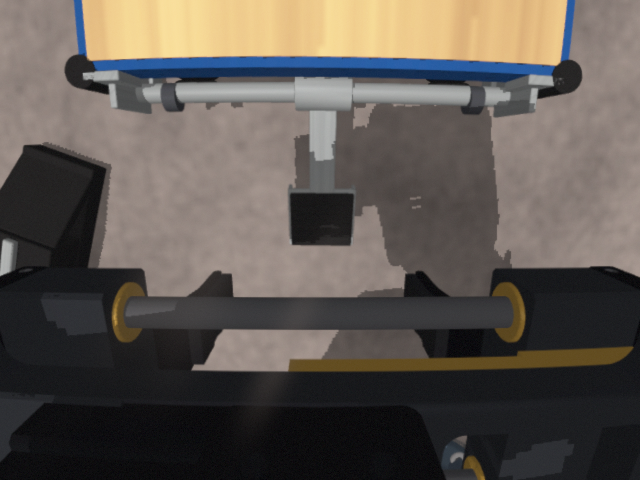

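View pics/t11.png

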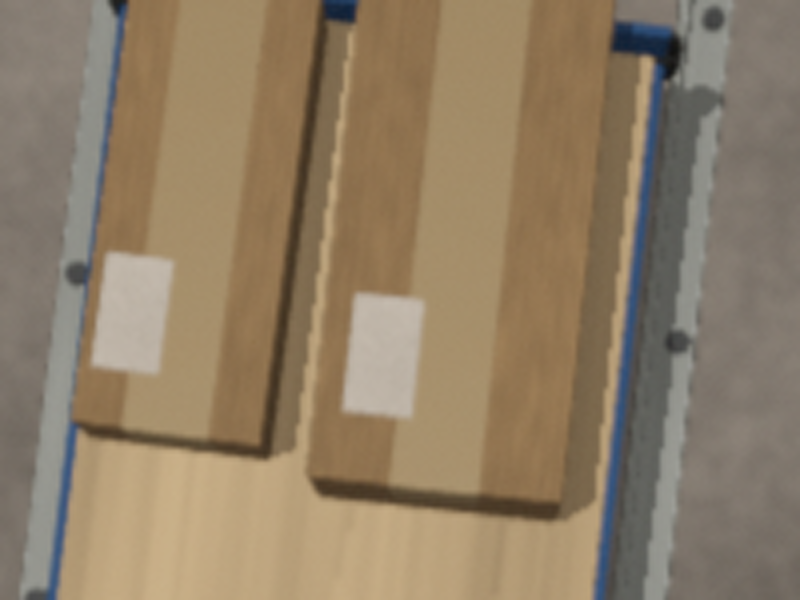

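View pics/s11.png

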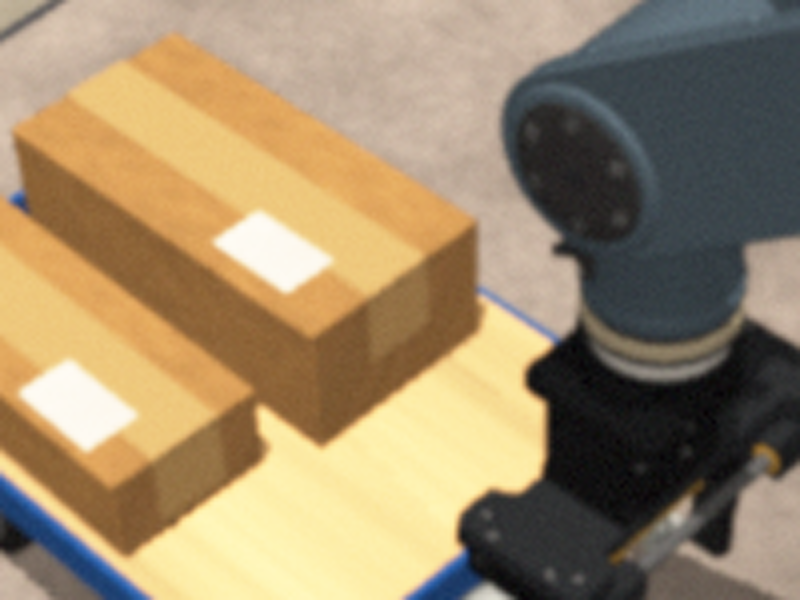

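```bash

python3 - <<'E'
from h import *
c=vision.capture('top');s=vision.capture('scene')
x=np.array([.9951,-.0985,0]);m=np.array([.5371,.077,0])
for n,p,z in [('topL',(308,478),.24),('topR',(560,503),.24),('botL',(322,494),.15),('botR',(560,517),.15)]:
    X=onz(c,(200+p[0]/4,80+p[1]/4),z);print(n,(X-m)@x)
for n,p,z in [('sL',(322,443),.15),('sR',(478,325),.15),('stL',(318,338),.24),('stR',(476,222),.24),('far top R',(175,35),.24),('far top L',(14,130),.24)]:
    X=onz(s,(200+p[0]/4,130+p[1]/4),z);print(n,(X-m)@x)
E
```

```text
topL 0.11197927873124949
topR 0.11299904880240356
botL 0.11493202792631987
botR 0.11631341068419326
sL 0.11574330587913391
sR 0.116863574711236
stL 0.10828492628990553
stR 0.1106136471627976
far top R 0.36674191192981026
far top L 0.3667692094540561
```

```bash
python3 -m creep '[{"x":4,"y":2,"z":30,"turn":0,"grip":87},{"x":8,"y":2.5,"z":60,"turn":0,"grip":87},{"x":10,"y":2.5,"z":90,"turn":0,"grip":87},{"x":11,"y":2.5,"z":110,"turn":0,"grip":87},{"x":12,"y":2.5,"z":130,"turn":0,"grip":87},{"x":12,"y":2.5,"z":145,"turn":0,"grip":87},{"x":12,"y":2.5,"z":145,"turn":0,"grip":87}]'
python3 - <<'E'
from h import *
c=vision.capture('wrist'); cv2.imwrite('pics/w12.png',c['img'][:,:,::-1])
c=vision.capture('scene'); crop(c['img'],260,230,160,120,5,'pics/s12.png')
E
```

```text
time: 19.15
tool_pos: [0.4282, 0.0906, 0.0629]
ee_rot: [[0.995, -0.097, -0.032], [-0.097, -0.995, 0.004], [-0.032, -0.0, -0.999]]
wrist_force: [-0.6, -0.5, -0.3]
gripper_width: 0.087
```

View pics/w12.png

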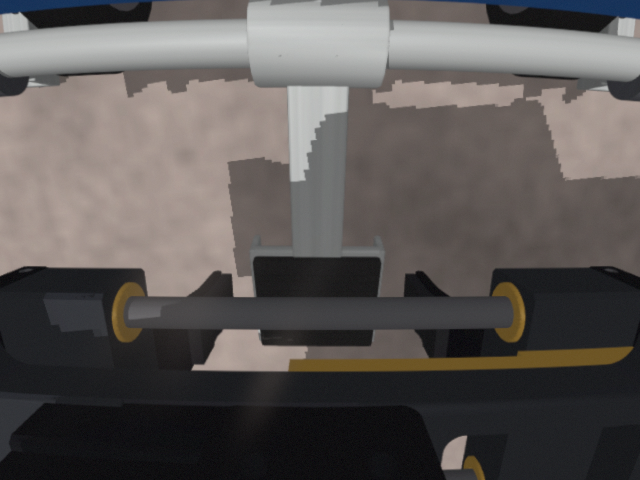

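View pics/s12.png

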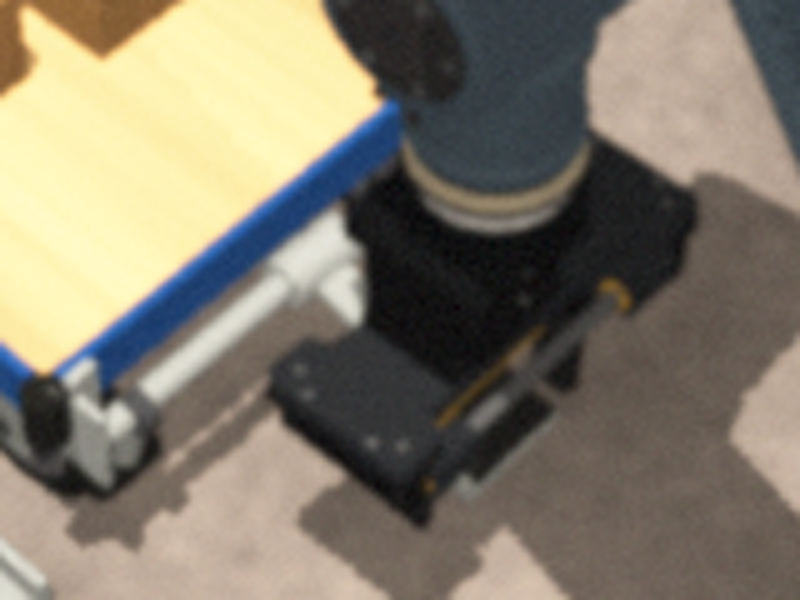

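```bash
python3 -m creep '[{"x":0,"y":0,"z":0,"turn":0,"grip":60},{"x":0,"y":0,"z":0,"turn":0,"grip":50},{"x":0,"y":0,"z":0,"turn":0,"grip":40},{"x":0,"y":0,"z":0,"turn":0,"grip":40},{"x":0,"y":0,"z":0,"turn":0,"grip":40}]'
python3 -c "
from h import *
print(shift())"
```

```text
time: 19.88
tool_pos: [0.4291, 0.0912, 0.0641]
ee_rot: [[0.995, -0.098, -0.029], [-0.098, -0.995, 0.004], [-0.029, -0.001, -1.0]]
wrist_force: [-0.0, 2.8, 2.3]
gripper_width: 0.0555
(0.9906013011932373, array([ 1.52896118, -0.07396386,  0.        ]))
```

```bash
python3 -m creep '[{"x":0,"y":0,"z":-2,"turn":0,"grip":30},{"x":0,"y":0,"z":-5,"turn":0,"grip":30},{"x":0,"y":0,"z":-8,"turn":0,"grip":30},{"x":-1,"y":0,"z":-12,"turn":0,"grip":30}]'
python3 -c "
from h import *
print(shift())
c=vision.capture('wrist'); cv2.imwrite('pics/w13.png',c['img'][:,:,::-1])"
```

```text
time: 20.42
tool_pos: [0.4268, 0.0915, 0.0756]
ee_rot: [[0.995, -0.098, -0.032], [-0.098, -0.995, 0.005], [-0.033, -0.001, -0.999]]
wrist_force: [-0.7, 4.1, -16.5]
gripper_width: 0.0556
(0.9897070527076721, array([ 1.46101185, -0.05773063,  0.        ]))
```

View pics/w13.png

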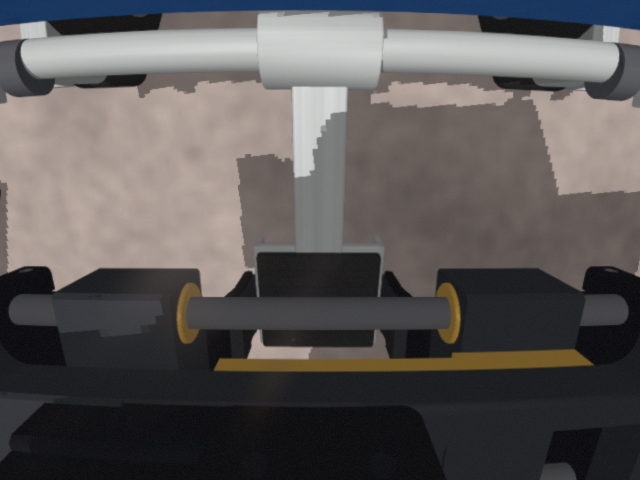

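```bash
python3 -m creep '[{"x":-1,"y":0,"z":-4,"turn":0,"grip":30},{"x":-1,"y":0,"z":-8,"turn":0,"grip":30},{"x":-1,"y":0,"z":-12,"turn":0,"grip":30},{"x":-1,"y":0,"z":-16,"turn":0,"grip":30}]'
python3 -c "
from h import *
print(shift())"
python3 -m creep '[{"x":0,"y":0,"z":-4,"turn":0,"grip":30},{"x":1,"y":0,"z":-8,"turn":0,"grip":30},{"x":2,"y":0,"z":-12,"turn":0,"grip":30}]'
python3 -c "
from h import *
print(shift())
c=vision.capture('wrist'); cv2.imwrite('pics/w14.png',c['img'][:,:,::-1])"
```

```text
time: 21.02
tool_pos: [0.4266, 0.0915, 0.0927]
ee_rot: [[0.995, -0.098, -0.031], [-0.098, -0.995, 0.004], [-0.031, -0.001, -1.0]]
wrist_force: [-0.0, 3.5, -10.7]
gripper_width: 0.0556
(0.9937462210655212, array([ 2.59086448, -0.26253858,  0.        ]))
time: 21.45
tool_pos: [0.4292, 0.0912, 0.1054]
ee_rot: [[0.995, -0.098, -0.03], [-0.098, -0.995, 0.004], [-0.03, -0.001, -1.0]]
wrist_force: [0.0, 4.0, -9.0]
gripper_width: 0.0558
(0.9937021732330322, array([ 4.34261423, -0.37597746,  0.        ]))
```

View pics/w14.png

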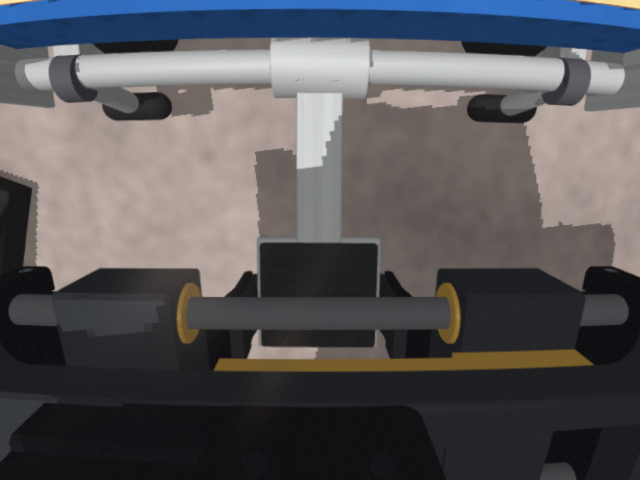

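```bash
python3 -m creep '[{"x":0,"y":0,"z":-3,"turn":0,"grip":30},{"x":0,"y":0,"z":-6,"turn":0,"grip":30}]'
python3 -m creep '[{"x":0,"y":0,"z":-2,"turn":0,"grip":30},{"x":0,"y":0,"z":-4,"turn":0,"grip":30}]'
```

```text
time: 21.8
tool_pos: [0.4315, 0.091, 0.1122]
ee_rot: [[0.995, -0.098, -0.025], [-0.098, -0.995, 0.004], [-0.025, -0.001, -1.0]]
wrist_force: [1.2, 2.7, -7.8]
gripper_width: 0.0554
time: 22.05
tool_pos: [0.4323, 0.0909, 0.1165]
ee_rot: [[0.995, -0.098, -0.024], [-0.098, -0.995, 0.004], [-0.024, -0.002, -1.0]]
wrist_force: [1.8, 2.8, -6.2]
gripper_width: 0.0555
```

```bash
python3 -m creep '[{"x":0,"y":0,"z":-2,"turn":0,"grip":30},{"x":0,"y":0,"z":-4,"turn":0,"grip":30}]'
python3 -c "
from h import *
print(shift())"
```

```text
time: 22.3
tool_pos: [0.4329, 0.0908, 0.1208]
ee_rot: [[0.995, -0.098, -0.022], [-0.098, -0.995, 0.004], [-0.023, -0.002, -1.0]]
wrist_force: [1.0, 3.1, -5.2]
gripper_width: 0.0554
(0.9839776158332825, array([ 5.18970407, -0.5618589 ,  0.        ]))
```

```bash
python3 -m creep '[{"x":-1,"y":0,"z":-1.5,"turn":0,"grip":30},{"x":-2,"y":0,"z":-3,"turn":0,"grip":30}]' | grep -E "pos|force"
python3 -c "
from h import *
print(shift())
c=vision.capture('wrist'); cv2.imwrite('pics/w15.png',c['img'][:,:,::-1])
c=vision.capture('scene'); crop(c['img'],260,230,160,120,5,'pics/s15.png')"
```

```text
tool_pos: [0.4289, 0.0912, 0.1224]
wrist_force: [1.8, 4.3, -31.7]
(0.984951913356781, array([ 1.16902058, -0.05410777,  0.        ]))
```

View pics/w15.png

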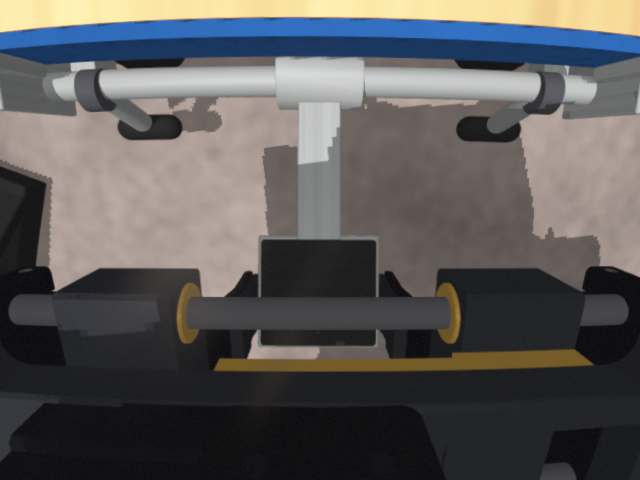

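View pics/s15.png

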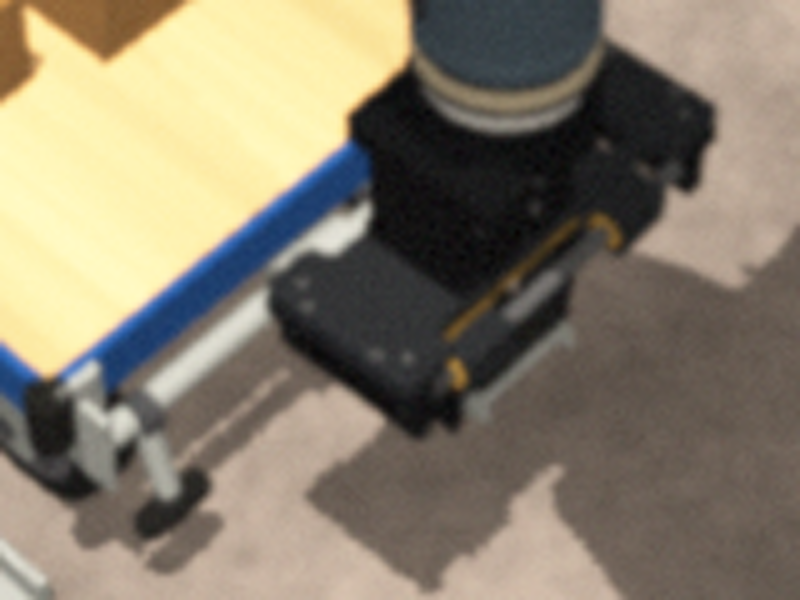

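```bash
python3 -m creep '[{"x":0,"y":0,"z":0,"turn":0,"grip":30}]' | grep -E "pos|force"

```

```text
tool_pos: [0.4271, 0.0914, 0.1222]
wrist_force: [1.2, 2.3, -7.5]
```

Stop felt at ~32 N, now relaxed to 7.5 N. Open the fingers.

```bash
python3 -m creep '[{"x":0,"y":0,"z":0,"turn":0,"grip":60},{"x":0,"y":0,"z":0,"turn":0,"grip":75},{"x":0,"y":0,"z":0,"turn":0,"grip":87},{"x":0,"y":0,"z":0,"turn":0,"grip":87},{"x":0,"y":0,"z":0,"turn":0,"grip":87}]'
python3 -c "
from h import *
print(shift())"
python3 -m creep '[{"x":0,"y":0,"z":-20,"turn":0,"grip":87},{"x":0,"y":0,"z":-50,"turn":0,"grip":87},{"x":0,"y":0,"z":-90,"turn":0,"grip":87},{"x":0,"y":30,"z":-130,"turn":0,"grip":87},{"x":0,"y":80,"z":-150,"turn":0,"grip":87},{"x":-10,"y":130,"z":-150,"turn":0,"grip":87},{"x":-10,"y":180,"z":-150,"turn":0,"grip":87},{"x":-10,"y":230,"z":-150,"turn":0,"grip":87},{"x":-10,"y":230,"z":-150,"turn":0,"grip":87},{"x":-10,"y":230,"z":-150,"turn":0,"grip":87}]'
python3 - <<'E'
from h import *
print(shift())
c=vision.capture('top'); cv2.imwrite('pics/t16.png',c['img'][:,:,::-1]); crop(c['img'],200,180,200,150,4,'pics/t16c.png')
c=vision.capture('scene'); crop(c['img'],220,180,160,120,5,'pics/s16.png')
E
```

```text
time: 23.5
tool_pos: [0.4273, 0.0913, 0.1224]
ee_rot: [[0.995, -0.098, -0.03], [-0.098, -0.995, 0.004], [-0.031, -0.001, -1.0]]
wrist_force: [0.4, -0.4, 0.2]
gripper_width: 0.0853
(0.9888971447944641, array([-0.80267434,  0.10447329,  0.        ]))
time: 24.8
tool_pos: [0.3988, -0.1366, 0.272]
ee_rot: [[0.995, -0.099, -0.032], [-0.099, -0.995, 0.006], [-0.032, -0.002, -0.999]]
wrist_force: [-0.2, 0.1, -0.7]
gripper_width: 0.087
(0.9889768958091736, array([-0.79938769,  0.10917876,  0.        ]))
```

View pics/t16.png

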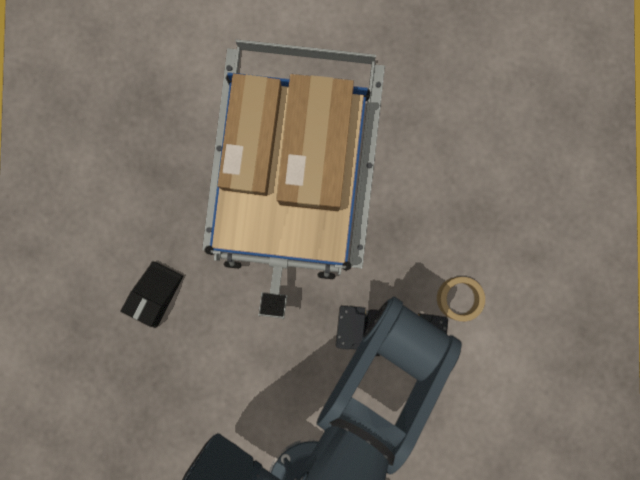

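View pics/t16c.png

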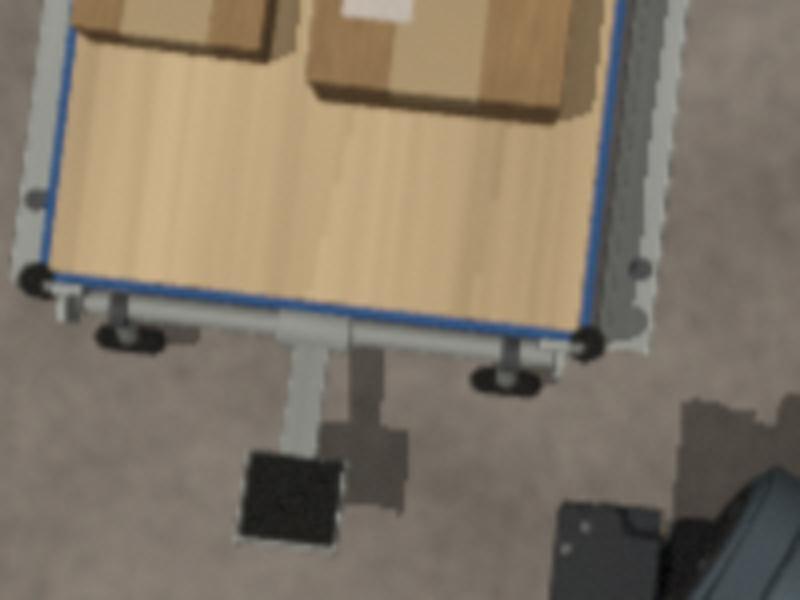

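View pics/s16.png

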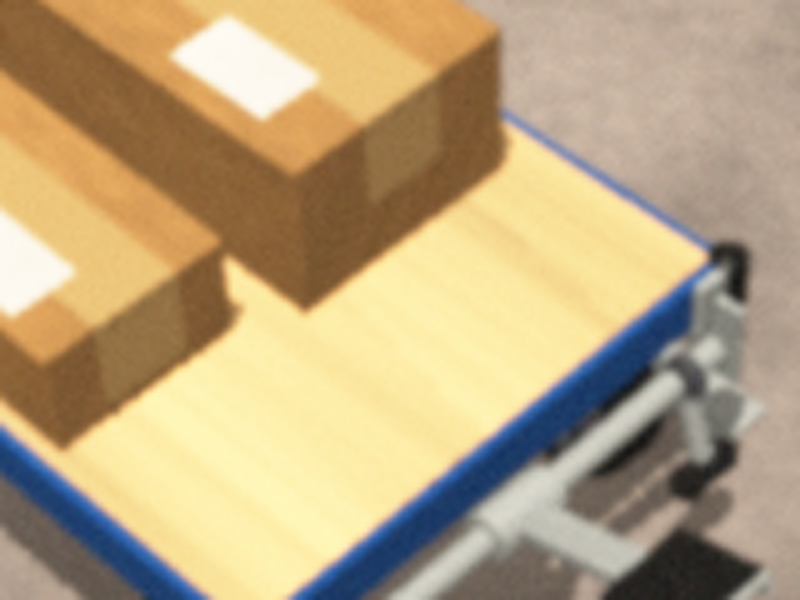

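```bash
python3 - <<'E'
from h import *
c=vision.capture('top');x=np.array([.9951,-.0985,0]);m=np.array([.5371-.0023,.077,0])
for p in [(320,97),(556,120)]:
    X=onz(c,(200+p[0]/4,180+p[1]/4),.15);print((X-m)@x)
print(shift(),sensors.state()['qvel'])
from bench import workorder
print(workorder.sign_off())
E
```

```text
0.11548016763503041
0.11674818747213994
(0.9889143705368042, array([-0.8018867 ,  0.10196421,  0.        ])) [-0.00431075 -0.00011813 -0.00240396 -0.00066025 -0.00037196  0.00060181]
the job is handed in; nothing more can be done
None
```

The job is handed in after about 25 s of the 70 s. `sign_off` reports no verdict, so the results below are my own checks.

- **Brake on:** I pressed the pedal until it turned stiff and about 20 N was felt, then let go. It stayed down by itself. I could not measure the shoe force directly, but the dolly did not move while I pushed the carton against it.
- **Carton home:** I pushed it with both open fingers until it stopped against the upstand at about 15 N. In the last pictures its near corners are about 115 and 117 mm from the deck's near edge. That is 1 to 3 mm past the 114 mm possible, so it is picture error; it is square to within about 1 mm. One reading, taken from its upper edges in the scene camera, came out lower at 108 to 111 mm. The other readings and the force at the stop agree that it is home.
- **Brake off:** I gripped the tread by its sides and lifted it to its stop, which I felt at about 32 N for a moment. I then let go, and the pedal and its shadow look the same as in the first picture.
- **Surroundings:** The dolly is within about 1 mm of where it started; the most I measured on the way was 6 mm, while pressing the pedal. The tape roll, chock and other box look unmoved, and the arm is clear of everything.

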